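# Change over the corrector magnets in the compass rack

## Robot

A 6-joint arm with a two-finger parallel gripper is mounted at the origin on the work surface. World frame = base frame: x ahead of the robot, y to its left, z up, the work surface at z = 0. Lengths are in m, angles in rad, forces in N, time in s.
With the tool pointing down it reaches from about 0.375 to 0.9 m from the base axis. Payload 3.1 kg.
Tool frame: the origin (TCP) lies between the finger pads; the fingertips stand 8 mm ahead of it and the grasp point (between the pads) lies 11 mm behind it; z points along the fingers, y is the line along which they close (so a half turn about z gives the same grasp; the last joint's range is limited). The gripper opens to 87 mm and grips with 3 to 60 N. Pads are 19 mm wide; open, the fingers measure 117 mm over their backs; the gripper's body (75 mm by 190 mm) begins 51 mm behind the grasp point.
Start: joints at [-1.359, 0.527, 1.433, -0, 1.181, -0.178], TCP at [0.238, -0.578, 0.199] pointing down, gripper open.
Joint ranges: [-3.08, 3.08], [-0.75, 2.2], [0.22, 2.44], [-1.43, 4.57], [0, 2.65], [-2.85, 2.85]. Speed limits (rad/s): [2.79, 2.79, 3.14, 3.14, 3.14, 3.14].

## Interface

Orientations are given as a unit quaternion [x, y, z, w].
In Python, from rig import robot, vision, job gives the robot as it stands.
- The arm moves only by the shell command python3 -m handwheel 'ROWS' [OPENING] [FORCE]. ROWS is JSON, a list of rows, each a list of 4 numbers: the shift along the tool's x, y, z as a fraction of full scale, then the turn about the tool's z as a fraction of full scale. A call has 1 to 20 rows; each row is the pose to reach, as a shift and turn from the pose commanded when the call began, along the tool's axes at that moment, turning the shorter way round; what a row does not reach only later rows make up. Full scale, the value 1, is 300 mm for a shift and 2 pi rad for a turn. A row lasts 1/12 s, in which the tool goes at most 41.7 mm and 7.16 degrees, less where a joint would pass 70% of its speed; a pose out of reach is approached as far as the arm can. A call with a number of a shift or a turn outside -1 to 1 is refused whole. A call with a gripper value outside its range is refused whole. OPENING is the opening in per cent of the stroke, from 0 (shut) to 100 (fully open), set as the call begins (- or left out, the last holds). The fingers move at their own pace and stop on an object; FORCE is the grip in N (left out, the last holds). Time passes only in rows, so rows that repeat a pose let the fingers close. It gives the time, the measured TCP pose, the force, the opening and the grip force at its end, in the units of the state.
- robot.get_obs(): the state, without advancing time (a new reading comes with each control period).
- vision.camera(name): name is "side" or "top"; returns a dict with "frame" (384x512x3 uint8, red, green, blue), "K" (3x3 intrinsics, pixels), "cam_to_world" (4x4, takes a point from camera to world coordinates). Camera axes: x right, y down, z forward; pixel columns grow to the right and rows downward; lengths in m; the calibration is good to about 2 mm. A picture is of the moment at which its call begins. There is no depth.
- job.hand_in(): hands the job in; it is judged then, once.
Trained networks look in the newest picture that a camera, given by its name, has taken for a name from the list of things; names that differ only in an ending like _2 or _b are one class to them, and where a whole thing is asked for, a point or a joint stands for the part that bears it (a point fixed in the world has none). Each returns a list of dicts, best first, with "conf" (0 to 1); they miss things now and then, are a little off and sometimes report something else, mostly with a low value. They report only what shows in the picture. A call takes as long as a camera call. They do not tell look-alikes from the thing itself.
- vision.look_for(camera, label): "point" ([row, column] in pixels, amid what is visible of it).
- vision.outline_of(camera, label): "mask" (384x512 bool, what is visible of it) and "point" ([row, column] in pixels, amid what is visible of it).
The state is a dict: "time": time; "q": joint angles; "joint_velocities": joint speeds; "joint_torque": joint torques, N m; "position": TCP position; "tool_rot": TCP orientation; "ft_force": force on the tool from outside, world axes, zero at the start; "moment": the same for the moment, N m; "grip_width": finger opening in m; "grip_force": force on a finger pad.
Only numpy, scipy, OpenCV 4.12 (cv2) and the standard library are available. Lean on these libraries where they do the work, as an engineer would, in place of code of your own. Each camera call takes 0.05 s, during which the arm holds its last target. There are 200 camera calls.

## Task

Change over the corrector magnets: first take every rusted old magnet out of the teak rack and lay it on the sheet-metal chute behind the shut spring gate, and once all of them lie there press the gate's lever and hold the gate open until they have slid into the crate, then let it swing shut. Next load the new banded magnets into the rack one after another in number order, lowest first, each fully home in the pocket that has as many brass rivets as the magnet has white bands, with its red end at the red-painted rail. Leave everything else on the bench where it is.

Things in the scene. Friction and masses are not known exactly. Their poses are not given: they have to be found in the camera images.
- m1_c (a point): new corrector magnet number 1: blue bar with a red end and 1 white band round its middle, 110 x 24 x 24 mm, about 0.2 kg. The point is the bar's centre; its x axis runs along the bar towards the red end. Lies loose on the bench; may be absent (then None)
- m2_c (a point): new corrector magnet number 2: blue bar with a red end and 2 white bands round its middle, 110 x 24 x 24 mm, about 0.2 kg. The point is the bar's centre; its x axis runs along the bar towards the red end. Lies loose on the bench; may be absent (then None)
- m3_c (a point): new corrector magnet number 3: blue bar with a red end and 3 white bands round its middle, 110 x 24 x 24 mm, about 0.2 kg. The point is the bar's centre; its x axis runs along the bar towards the red end. Lies loose on the bench; may be absent (then None)
- m4_c (a point): new corrector magnet number 4: blue bar with a red end and 4 white bands round its middle, 110 x 24 x 24 mm, about 0.2 kg. The point is the bar's centre; its x axis runs along the bar towards the red end. Lies loose on the bench; may be absent (then None)
- o1_c (a point): rusted old magnet (brown, no bands), 110 x 24 x 24 mm, about 0.2 kg, at the start lying in pocket 1 of the rack; one or two of the four are absent (then None). The point is the bar's centre; its x axis runs along the bar
- o2_c (a point): rusted old magnet (brown, no bands), 110 x 24 x 24 mm, about 0.2 kg, at the start lying in pocket 2 of the rack; one or two of the four are absent (then None). The point is the bar's centre; its x axis runs along the bar
- o3_c (a point): rusted old magnet (brown, no bands), 110 x 24 x 24 mm, about 0.2 kg, at the start lying in pocket 3 of the rack; one or two of the four are absent (then None). The point is the bar's centre; its x axis runs along the bar
- o4_c (a point): rusted old magnet (brown, no bands), 110 x 24 x 24 mm, about 0.2 kg, at the start lying in pocket 4 of the rack; one or two of the four are absent (then None). The point is the bar's centre; its x axis runs along the bar
- rack: teak corrector rack, fixed, 292 mm long in y, x from -67 to +92 mm. Origin on the bench under the middle of the pockets; x runs along the pockets to the red rail, y along the row, z up. Four pockets 72 mm apart; in each a bar rests on two cross rails 20 mm thick at x = -38 and +38 mm, in notches 32 mm wide and 14 mm deep, floors 32 mm above the bench. Between the rails, 56 mm clear for fingers, base 12 mm above the bench
- pocket1 (a point): pocket number 1, marked by 1 brass rivet on the black ledge beyond the red rail: the place of a bar's centre when the bar lies fully home in this pocket (12 mm above the notch floors); axes as the rack's
- pocket2 (a point): pocket number 2, marked by 2 brass rivets on the black ledge beyond the red rail: the place of a bar's centre when the bar lies fully home in this pocket (12 mm above the notch floors); axes as the rack's
- pocket3 (a point): pocket number 3, marked by 3 brass rivets on the black ledge beyond the red rail: the place of a bar's centre when the bar lies fully home in this pocket (12 mm above the notch floors); axes as the rack's
- pocket4 (a point): pocket number 4, marked by 4 brass rivets on the black ledge beyond the red rail: the place of a bar's centre when the bar lies fully home in this pocket (12 mm above the notch floors); axes as the rack's
- red_rail (a point): middle of the red-painted end rail of the rack, 63.5 mm from the pockets' middle line, on the rack's +x side. The end rails stand 120 mm apart inside, so a bar has 5 mm of play endways; their tops are 46 mm above the bench
- chute: sheet-metal chute, fixed. Origin on the bench under the gate, x level and downhill, y to the left looking downhill. Slippery bed sloping 30 degrees down along +x, 142 mm wide between walls 35 mm high, from x = -130 mm (195 mm above the bench) by x = 0 (gate, 120 mm) to x = 61. Low end over a fixed crate 190 x 190 x 76 mm, walls 8, centred at x = 136. A bar laid above the gate slides down to it
- gate (a joint): spring-hinged yellow flap across the chute, rad: 0 shut, 1.25 open, lower edge swinging downhill and up; from 0.8 a bar passes under. Hinge line along the chute's y at x = 35 mm, 181 mm above the bench, between uprights that end 85 mm square above the bed. Spring 0.3 N m shut, 0.5 N m open; shuts by itself. Holds bars back while shut
- lever_pad (a point): top centre of the green 36 x 36 mm pad on the gate's hand lever, outside the chute's left wall: y = +112 mm in the chute's frame, 85 mm from the hinge line. Gate shut: the lever points uphill (-x of the chute) and 30 degrees up. Pressing it down (4 to 6 N) opens the gate, turning with it rad for rad. Free space below the lever
- bezel: chrome compass bezel, a ring of 156 mm diameter, 18 mm high; origin at the centre of its underside. Not part of the job
- ball_a: black iron quadrant ball, 90 mm diameter on a small round foot, 102 mm high over its brass stud; origin under its foot. Not part of the job
- ball_b: the other black iron quadrant ball, same size; origin under its foot. Not part of the job
- shadow_pin: brass shadow pin, 103 mm high, on a round foot of 64 mm diameter; origin under its foot. Not part of the job
- teak_block: teak mounting block 130 x 90 x 38 mm with brass screws; origin at the centre of its underside. Not part of the job
- driver: screwdriver lying on the bench; origin under the tool. Not part of the job
Mind the look-alikes: they are no part of the job. What is shaped like the part that bears o1_c but purple is not meant.

How it is judged:
By the outcome, as a careful person would: the job done as asked, in the order asked, and still so for the second after the job is handed in, with the robot touching nothing.
Of m1, m2, m3, m4 only 3 to 4 are there at a start; the rules pass over those that are not, and their reading is None.
Of o1, o2, o3, o4 only 2 to 3 are there at a start; the rules pass over those that are not, and their reading is None.
At some moment in a run one of m1, m2, m3, m4 may be knocked a few centimetres aside while the robot is not near it.
Once in a run the grip may slacken for a moment while it holds something.
It also fails if it takes over 210 s, if anything falls off the work surface, if the arm or the gripper's body presses on something with over 40 N, if the wrist force passes 120 N, or if a joint passes its speed limit or range.

## Working session

There is one attempt and no reset: what is moved stays moved. The work goes in short steps, Python scripts to look and compute and a shell command to move; the robot and the scene stay as the last step left them, time stands still between calls to the robot, and variables do not carry over. Pictures are saved under pics/ and viewed, at most 14 in all, crops included, and the job is handed in when it is done.

```bash
ls; mkdir -p pics; python3 - <<'E'
from rig import robot, vision, job
import cv2,numpy as np
for n in ("top","side"):
    c=vision.camera(n); cv2.imwrite(f"pics/{n}0.png",cv2.resize(c["frame"][:,:,::-1],(800,600),interpolation=cv2.INTER_CUBIC))
    np.savez(f"{n}0.npz",**c); print(n,c["K"].round(1).tolist(),c["cam_to_world"].round(4).tolist())
o=robot.get_obs();print({k:np.round(v,4).tolist() for k,v in o.items()})
E
```

```text
pics
top [[435.3, 0.0, 254.8], [0.0, 435.3, 196.1], [0.0, 0.0, 1.0]] [[0.0208, -0.9865, 0.1623, 0.3283], [-0.9998, -0.0204, 0.004, -0.0145], [-0.0006, -0.1623, -0.9867, 1.401], [0.0, 0.0, 0.0, 1.0]]
side [[369.3, 0.0, 257.5], [0.0, 369.3, 196.4], [0.0, 0.0, 1.0]] [[-0.9942, -0.0738, 0.0783, 0.463], [-0.1076, 0.6563, -0.7468, 0.7954], [0.0037, -0.7509, -0.6604, 0.8666], [0.0, 0.0, 0.0, 1.0]]
{'time': 0.1, 'q': [-1.3595, 0.5284, 1.4337, -0.0, 1.1814, -0.1785], 'joint_velocities': [0.0012, -0.0008, -0.0035, -0.0005, 0.0006, 0.0002], 'joint_torque': [-0.0006, -44.0985, -17.7151, 0.0636, 0.0534, -0.0], 'position': [0.2374, -0.5774, 0.1985], 'tool_rot': [0.9811, 0.1937, -0.0, -0.001], 'ft_force': [0.0227, -0.0609, 0.5647], 'moment': [-0.0004, 0.0221, -0.0066], 'grip_force': 0.0, 'grip_width': 0.0869}
```

View pics/top0.png

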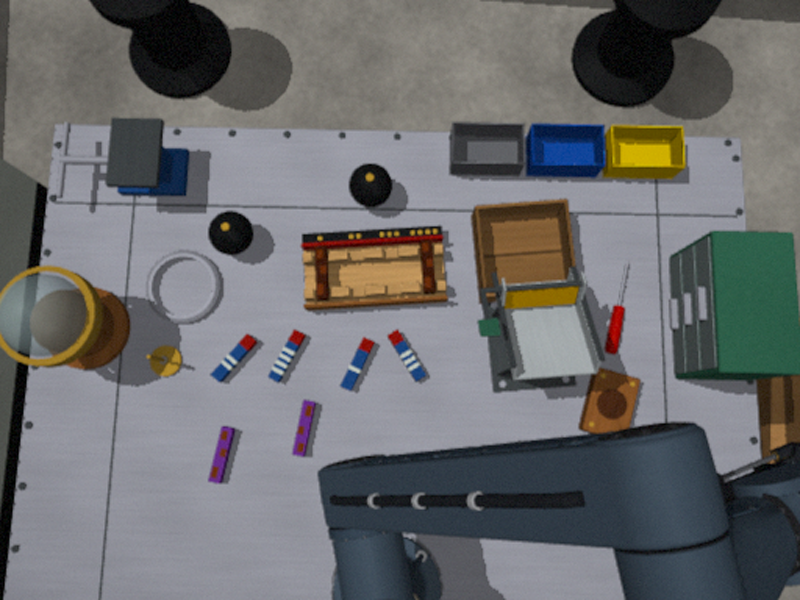

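View pics/side0.png

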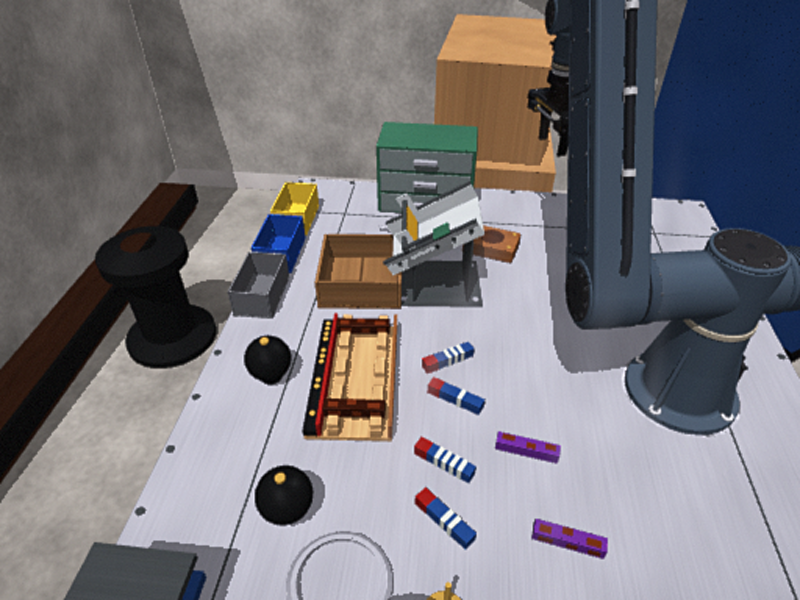

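Top picture: the brown old magnets are at (321,272) and (428,265) in the rack. The banded magnets are at (234,358), (287,356), (358,363) and (407,356). The look-alikes are the purple bars at (305,428) and (222,455), which I'll leave alone. The chute is at (545,335), the gate at (540,293) and the green pad at (489,327). Next: a close crop to count rivets and bands.

```bash
python3 - <<'E'
import cv2,numpy as np
f=np.load("top0.npz")["frame"][:,:,::-1]
a=cv2.resize(f[140:252,130:290],(800,560),interpolation=cv2.INTER_CUBIC)
cv2.imwrite("pics/crop0.png",a)
b=cv2.resize(f[120:260,295:405],(470,598),interpolation=cv2.INTER_CUBIC)
cv2.imwrite("pics/crop1.png",b)
E
```

```text
(no output)
```

View pics/crop0.png

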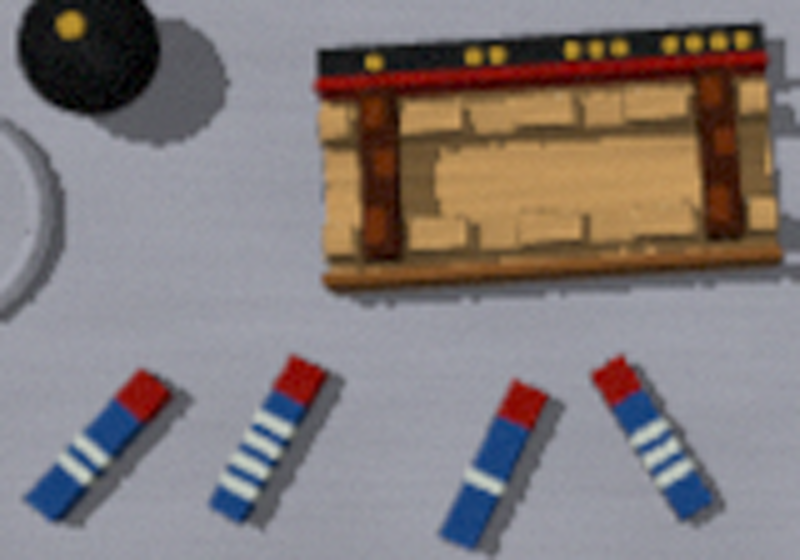

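View pics/crop1.png

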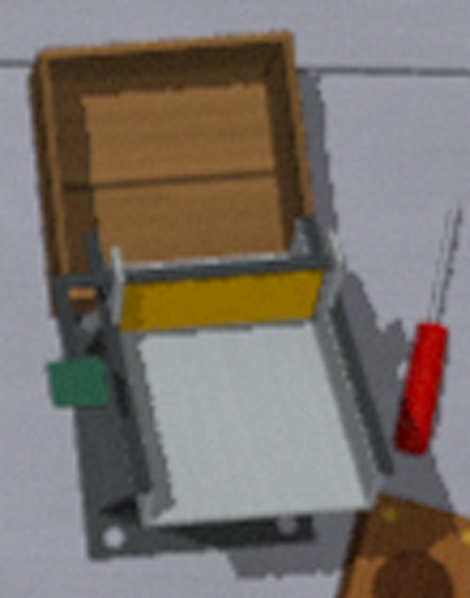

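Rivets from left to right (−y direction) are 1, 2, 3, 4. Old magnets are in pockets 1 (crop 380,180) and 4 (crop 718,155). Bands: two at crop (85,445), four at (265,440), one at (495,465), three at (655,435). The pad is at crop1 (78,383). Now I'll fit poses by matching silhouettes.

```bash
cat > h.py <<'E'
from rig import robot, vision, job
import cv2, numpy as np
from scipy.optimize import minimize
def proj(c,P):
    T=np.linalg.inv(c["cam_to_world"]); p=(T[:3,:3]@np.asarray(P,float).T).T+T[:3,3]; q=(c["K"]@p.T).T
    return q[:,:2]/q[:,2:]
def R(a): return np.array([[np.cos(a),-np.sin(a)],[np.sin(a),np.cos(a)]])
def place(pose,P):
    P=np.asarray(P,float); return np.c_[P[:,:2]@R(pose[2]).T+pose[:2],P[:,2]]
def box(x0,x1,y0,y1,z0,z1): return np.array([[x,y,z] for x in(x0,x1) for y in(y0,y1) for z in(z0,z1)])
def ray(c,px,z):
    M=c["cam_to_world"]; d=M[:3,:3]@np.linalg.inv(c["K"])@[px[0],px[1],1]; o=M[:3,3]; return o+d*(z-o[2])/d[2]
def sil(c,pts,S=4):
    m=np.zeros((384*S,512*S),np.uint8); h=cv2.convexHull(((proj(c,pts)+.5)*S).astype(np.float32))
    cv2.fillConvexPoly(m,np.round(h).astype(np.int32),1); return m
def fit(obs,boxes,x0,step=(.01,.01,.1)):
    big=[(c,cv2.resize(m.astype(np.float32),None,fx=4,fy=4,interpolation=cv2.INTER_LINEAR)>.5) for c,m in obs]
    def cost(p):
        s=0
        for c,m in big:
            k=np.zeros(m.shape,bool)
            for b in boxes(p): k|=sil(c,place(p,b))>0
            s+=1-(k&m).sum()/max((k|m).sum(),1)
        return s
    sx=np.vstack([x0]+[np.array(x0)+np.eye(len(x0))[i]*step[i] for i in range(len(x0))])
    r=minimize(cost,x0,method="Nelder-Mead",options=dict(initial_simplex=sx,xatol=2e-4,fatol=1e-4)); return r.x,r.fun
def colmask(c,kind):
    f=cv2.cvtColor(c["frame"],cv2.COLOR_RGB2HSV).astype(int); h,s,v=f[...,0],f[...,1],f[...,2]
    if kind=="bar": return (((h<8)|(h>172))&(s>130)&(v>60))|((h>95)&(h<125)&(s>130)&(v>50))
def barmask(c,xy,th,z=.012):
    "colour mask near an approximate bar, white bands closed"
    m=colmask(c,"bar").astype(np.uint8); m=cv2.morphologyEx(np.kron(m,np.ones((1,1),np.uint8)),cv2.MORPH_CLOSE,np.ones((7,7)))
    r=sil(c,place((*xy,th),box(-.075,.075,-.035,.035,z-.012,z+.012)),1); return (m>0)&(r>0)
def fitbar(cams,xy,th,z=.012):
    for _ in range(2):
        obs=[(c,barmask(c,xy,th,z)) for c in cams]
        p,f=fit(obs,lambda p:[box(-.055,.055,-.012,.012,z-.012,z+.012)],[*xy,th]); xy,th=p[:2],p[2]
    return p,f
def go(*tg):
    "rows for world targets (x,y,z,yaw) from the present pose"
    o=robot.get_obs(); q=o["tool_rot"]; p=o["position"]; yaw=2*np.arctan2(q[1],q[0])
    a=np.array([np.cos(yaw),np.sin(yaw)]); b=np.array([a[1],-a[0]])
    print("at",p.round(4),"yaw",round(yaw,3),"q6",round(o["q"][5],2),"t",round(o["time"],1))
    for t in tg:
        d=np.array(t[:2])-p[:2]; w=(t[3]-yaw+np.pi)%(2*np.pi)-np.pi
        w0=w; print("row",[round(v,3) for v in (d@a/.3,d@b/.3,(p[2]-t[2])/.3,-w0/2/np.pi)],"rows>=",int(np.ceil(max(np.linalg.norm(np.array(t[:3])-p)/.0417,abs(w0)/.125))))
E
python3 - <<'E'
from h import *
T=dict(np.load("top0.npz")); S=dict(np.load("side0.npz"))
n=lambda cx,cy:((cx+.5)/5-.5+130,(cy+.5)/5-.5+140)
ends={1:((525,392),(463,545)),2:((147,378),(43,508)),3:((610,365),(697,512)),4:((305,362),(227,515))}
for k,(a,b) in ends.items():
    A,B=ray(T,n(*a),.024),ray(T,n(*b),.024); d=A-B; xy=((A+B)/2)[:2]; th=np.arctan2(d[1],d[0])
    for nm,cs in(("both",[T,S]),("top",[T]),("side",[S])):
        p,f=fitbar(cs,xy,th); print(k,nm,p.round(4),round(f,3))
# rack
obs=[]
for nm in("top","side"):
    c=vision.camera(nm); r=vision.outline_of(nm,"rack"); print(nm,[round(q["conf"],2) for q in r])
    obs.append((c,r[0]["mask"]))
    r=vision.outline_of(nm,"lever_pad"); print([(round(q["conf"],2),np.round(q["point"],1),q["mask"].sum()) for q in r[:2]])
bx=lambda p:[box(-.067,.067,-.146,.146,0,.046),box(.067,.092,-.146,.146,0,p[3])]
A=ray(T,n(548,170),.04)
for nm,o in(("both",obs),("top",obs[:1]),("side",obs[1:])):
    p,f=fit(o,bx,[A[0],A[1],.05,.04],(.01,.01,.05,.01)); print("rack",nm,p.round(4),round(f,3))
# old magnets by hand, top z .056
for a,b in(((380,92),(383,255)),((714,75),(727,235))): print("old",ray(T,n(*a),.056).round(4),ray(T,n(*b),.056).round(4))
f=S["frame"][:,:,::-1]; cv2.imwrite("pics/crop2.png",cv2.resize(f[110:205,235:320],(537,600),interpolation=cv2.INTER_CUBIC))
E
```

```text
1 both [ 0.4375  0.0736 -0.4299] 0.424
1 top [ 0.438   0.0733 -0.4195] 0.189
1 side [ 0.4353  0.0693 -0.4894] 0.221
2 both [ 0.4445  0.3237 -0.6945] 0.404
2 top [ 0.4442  0.3257 -0.7023] 0.223
2 side [ 0.4455  0.3221 -0.7054] 0.166
3 both [ 0.4562 -0.0273  0.5739] 0.807
3 top [ 0.457  -0.0272  0.5724] 0.288
3 side [ 0.4573 -0.0311  0.5944] 0.495
4 both [ 0.4511  0.2167 -0.49  ] 0.478
4 top [ 0.4519  0.218  -0.466 ] 0.262
4 side [ 0.4517  0.214  -0.4832] 0.189
top [0.88]
[(0.55, array([189.8, 334.2]), np.int64(1005))]
side [0.95, 0.42]
[]
rack both [0.625  0.0439 0.0888 0.0255] 0.399
rack top [0.624  0.0453 0.1025 0.0263] 0.16
rack side [0.6254 0.0408 0.0916 0.0294] 0.232
old [0.6689 0.1498 0.056 ] [0.5638 0.1438 0.056 ]
old [ 0.6844 -0.0623  0.056 ] [ 0.581  -0.0719  0.056 ]
```

View pics/crop2.png

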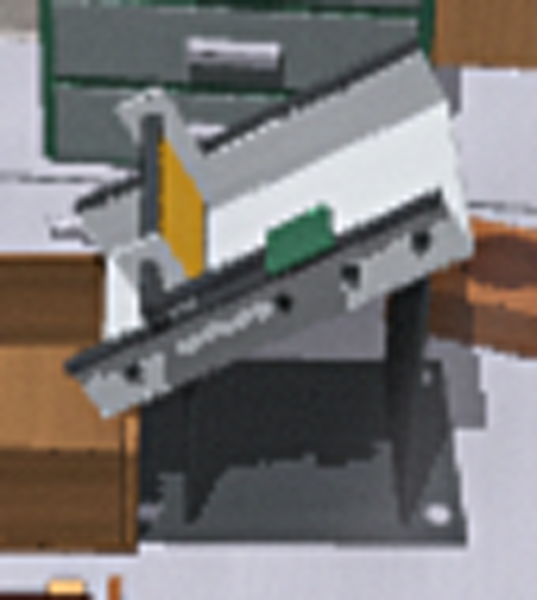

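Crop2 shows the chute from the side. The pad is at (300,240), the wall's uphill corners at (440,192) and (418,42), the bed corner at (447,103) and the left wall's downhill top at (68,368). Now a keypoint fit of the chute, with an overlay check of rack and chute.

```bash
python3 - <<'E'
from h import *
from scipy.optimize import least_squares
T=dict(np.load("top0.npz")); S=dict(np.load("side0.npz"))
ct=lambda x,y:(295+(x+.5)/4.2727-.5,120+(y+.5)/4.2714-.5)
cs=lambda x,y:(235+(x+.5)/6.3176-.5,110+(y+.5)/6.3158-.5)
cr=lambda x,y:((x+.5)/5-.5+130,(y+.5)/5-.5+140)
K=[(T,ct(78,383),(-.0386,.112,.2235)),(T,ct(148,521),(-.13,.071,.195)),(T,ct(375,500),(-.13,-.071,.195)),(T,ct(137,335),(0,.071,.12)),(T,ct(322,318),(0,-.071,.12)),
(S,cs(300,240),(-.0386,.112,.2235)),(S,cs(440,192),(-.1125,.072,.225)),(S,cs(418,42),(-.1125,-.072,.225)),(S,cs(447,103),(-.13,-.071,.195)),(S,cs(68,368),(.0785,.073,.115))]
res=lambda p:np.concatenate([proj(c,place(p,[P]))[0]-px for c,px,P in K])
r=least_squares(res,[.55,-.25,0.],loss="soft_l1"); print("chute",r.x.round(4)); print(res(r.x).reshape(-1,2).round(1).tolist())
K2=[(T,cr(318,80),(.067,.146,.046)),(T,cr(766,55),(.067,-.146,.046)),(T,cr(381,174),(0,.108,.056)),(T,cr(720,155),(0,-.108,.056))]
res2=lambda p:np.concatenate([proj(c,place(p,[P]))[0]-px for c,px,P in K2])
q=least_squares(res2,[.625,.04,.08]); print("rack",q.x.round(4),res2(q.x).reshape(-1,2).round(1).tolist())
E0=[(0,1),(2,3),(4,5),(6,7),(0,2),(1,3),(4,6),(5,7),(0,4),(1,5),(2,6),(3,7)]
def draw(c,pose,bxs,crop,out,sc):
    y0,y1,x0,x1=crop; im=cv2.resize(c["frame"][y0:y1,x0:x1,::-1],None,fx=sc,fy=sc,interpolation=cv2.INTER_CUBIC)
    for po,b in bxs:
        u=(proj(c,place(po,b))-[x0,y0]+.5)*sc
        for i,j in E0: cv2.line(im,tuple(map(int,u[i])),tuple(map(int,u[j])),(0,255,0),1)
    return im
P=q.x
bxs=[(P,box(.060,.067,-.146,.146,.046,.046)),(P,box(-.067,-.060,-.146,.146,0,.046))]+[(P,box(-.055,.055,y-.012,y+.012,.032,.056)) for y in(-.108,.108)]+[(P,box(-.038,-.038,y-.016,y+.016,.046,.046)) for y in(-.036,.036)]
ramp=np.array([[x,y,.12-x*.5774] for x in(-.13,.061) for y in(-.071,.071) for _ in(0,1)])
a=draw(T,P,bxs+[(r.x,ramp)],(120,260,180,390),"",3.8); b=draw(S,P,bxs+[(r.x,ramp)],(110,290,190,340),"",3.3)
cv2.imwrite("pics/ov0.png",cv2.resize(a,(798,532))); cv2.imwrite("pics/ov1.png",b)
E
```

```text
chute [ 0.5402 -0.2789  0.105 ]
[[1.0, -0.5], [1.5, 0.1], [-0.6, 0.7], [-5.2, 1.5], [-1.1, 1.5], [-0.6, -0.6], [-0.1, -0.3], [-0.4, 0.9], [-0.7, -1.0], [-0.5, -0.5]]
rack [0.6235 0.0411 0.0804] [[-0.3, -0.0], [1.0, -0.3], [-0.6, 0.2], [-0.1, 0.1]]
```

View pics/ov1.png

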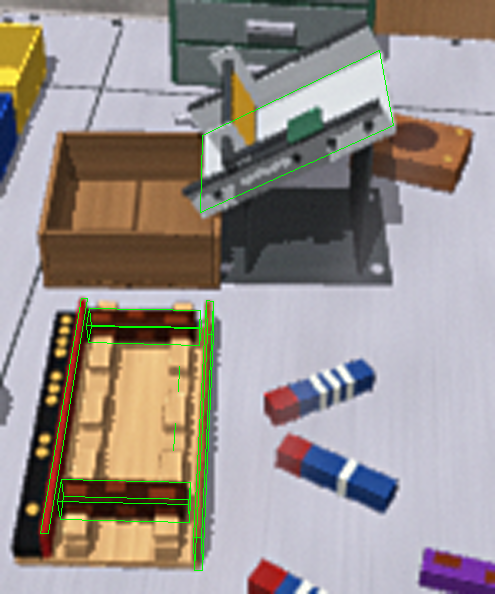

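Fits agree to about 2 mm: rack (0.6245, 0.0415, 0.081), chute (0.540, −0.279, 0.105). I'll start with o1, the brown bar without bands in pocket 1, not a purple one.

```bash
cat >> h.py <<'E'
RK=(.6245,.0415,.081); CH=(.540,-.279,.105)
def rk(x,y,z,yaw=RK[2]): return (*place(RK,[(x,y,z)])[0],yaw)
def ch(x,y,z,yaw=CH[2]+np.pi/2): return (*place(CH,[(x,y,z)])[0],yaw)
E
python3 -c "
from h import *
go((.30,-.45,.3,.2),rk(0,.108,.3),rk(0,.108,.10),rk(0,.108,.042))"
```

```text
at [ 0.2375 -0.578   0.1992] yaw 0.39 q6 -0.18 t 0.4
row [np.float64(0.355), np.float64(-0.315), np.float64(-0.336), np.float64(0.03)] rows>= 5
row [np.float64(2.087), np.float64(-1.763), np.float64(-0.336), np.float64(0.049)] rows>= 20
row [np.float64(2.087), np.float64(-1.763), np.float64(0.331), np.float64(0.049)] rows>= 20
row [np.float64(2.087), np.float64(-1.763), np.float64(0.524), np.float64(0.049)] rows>= 21
```

```bash
sed -i 's/round(v,3) for v/float(round(v,3)) for v/' h.py
python3 -m handwheel '[[0.1,-0.1,-0.336,0],[0.355,-0.315,-0.336,0.03],[0.355,-0.315,-0.336,0.03],[0.355,-0.315,-0.336,0.03],[1,-0.95,-0.336,0.049],[1,-0.95,-0.336,0.049],[1,-0.95,-0.336,0.049],[1,-0.95,-0.336,0.049],[1,-0.95,-0.336,0.049],[1,-0.95,-0.336,0.049],[1,-0.95,-0.336,0.049],[1,-0.95,-0.336,0.049]]' 55 50
python3 -c "
from h import *
go(rk(0,.108,.3),rk(0,.108,.10),rk(0,.108,.042))"
```

```text
time: 1.4
position: [0.4078, -0.1943, 0.3005]
tool_rot: [0.999, 0.044, 0.001, -0.002]
ft_force: [-1.1, -0.4, -0.3]
grip_width: 0.0479
grip_force: 0.0
at [ 0.4078 -0.1943  0.3005] yaw 0.089 q6 0.79 t 1.4
row [0.792, -1.079, 0.002, 0.001] rows>= 10
row [0.792, -1.079, 0.668, 0.001] rows>= 11
row [0.792, -1.079, 0.862, 0.001] rows>= 12
```

```bash
python3 -m handwheel '[[0.73,-0.99,0,0.001],[0.73,-0.99,0,0.001],[0.73,-0.99,0,0.001],[0.73,-0.99,0,0.001],[0.73,-0.99,0,0.001],[0.73,-0.99,0,0.001],[0.73,-0.99,0,0.001],[0.73,-0.99,0,0.001],[0.73,-0.99,0,0.001],[0.73,-0.99,0,0.001]]'
python3 -c "
from h import *
go(rk(0,.108,.3),rk(0,.108,.10),rk(0,.108,.042))"
```

```text
time: 2.23
position: [0.6038, 0.1184, 0.2996]
tool_rot: [0.999, 0.04, 0.002, -0.001]
ft_force: [-0.1, -1.1, -0.1]
grip_width: 0.0481
grip_force: 0.0
at [0.6038 0.1184 0.2996] yaw 0.081 q6 1.5 t 2.2
row [0.048, -0.099, -0.001, -0.0] rows>= 1
row [0.048, -0.099, 0.665, -0.0] rows>= 5
row [0.048, -0.099, 0.859, -0.0] rows>= 7
```

```bash
python3 -m handwheel '[[0.048,-0.099,0,0],[0.048,-0.099,0.6,0],[0.048,-0.099,0.6,0],[0.048,-0.099,0.6,0],[0.048,-0.099,0.6,0],[0.048,-0.099,0.6,0],[0.048,-0.099,0.7,0],[0.048,-0.099,0.75,0],[0.048,-0.099,0.8,0],[0.048,-0.099,0.84,0],[0.048,-0.099,0.858,0],[0.048,-0.099,0.858,0],[0.048,-0.099,0.858,0]]'
python3 -m handwheel '[[0,0,0,0],[0,0,0,0],[0,0,0,0],[0,0,0,0],[0,0,0,0],[0,0,0,0]]' 0 50
python3 -c "
from h import *
go(rk(0,.108,.3),(.57,0,.3,.8),ch(-.075,0,.3))"
```

```text
time: 3.32
position: [0.6132, 0.1437, 0.0431]
tool_rot: [0.999, 0.038, 0.0, 0.0]
ft_force: [-0.9, -0.9, -0.4]
grip_width: 0.0478
grip_force: 0.0
time: 3.82
position: [0.6129, 0.1443, 0.043]
tool_rot: [0.999, 0.038, 0.0, -0.0]
ft_force: [-0.0, 0.6, -1.4]
grip_width: 0.0158
grip_force: 0.0
at [0.6129 0.1443 0.043 ] yaw 0.076 q6 1.55 t 3.8
row [0.011, -0.016, -0.857, -0.001] rows>= 7
row [-0.179, 0.469, -0.857, -0.115] rows>= 8
row [-0.599, 1.396, -0.857, -0.255] rows>= 13
```

```bash
python3 - <<'E'
from h import *
o=robot.get_obs(); print(o["grip_width"],o["grip_force"],o["position"])
a=vision.camera("side")["frame"][130:300,180:330,::-1]; b=vision.camera("top")["frame"][120:230,180:300,::-1]
a=cv2.resize(a,(398,450),interpolation=cv2.INTER_CUBIC); b=cv2.resize(b,(400,450),interpolation=cv2.INTER_CUBIC)
cv2.imwrite("pics/s1.png",np.hstack([a,b]))
E
```

```text
0.015848851792221133 0.0 [0.6128942  0.14426402 0.04302371]
```

View pics/s1.png

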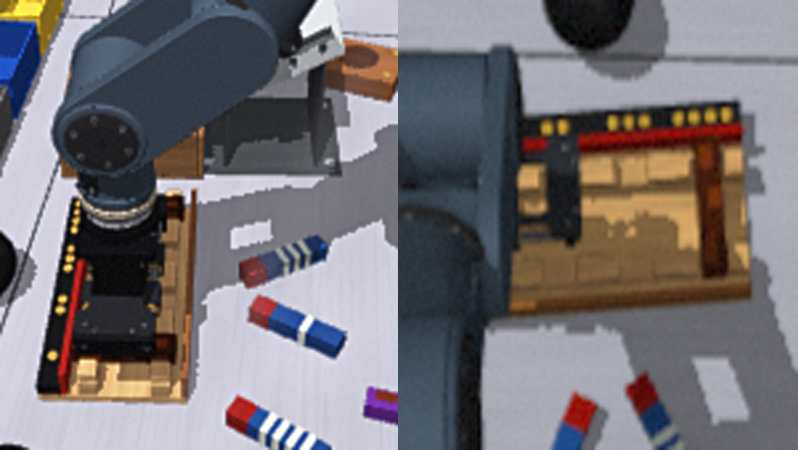

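The gripper is over pocket 1 and the bar lies under it. The fingers may still be closing, so I'll hold and read again.

```bash
python3 -m handwheel '[[0,0,0,0],[0,0,0,0],[0,0,0,0]]'
```

```text
time: 4.17
position: [0.6128, 0.1442, 0.0427]
tool_rot: [0.999, 0.038, -0.0, 0.0]
ft_force: [-0.2, -0.2, -0.2]
grip_width: 0.0006
grip_force: 0.0
```

```bash
python3 -m handwheel '[[0,0,0,0],[0,0,0,0],[0,0,0,0],[0,0,0,0],[0,0,0,0],[0,0,0,0]]' 55
python3 -m handwheel '[[0,0,-0.5,0],[0,0,-0.5,0],[0,0,-0.5,0],[0,0,-0.5,0],[-0.1,0.3,-0.5,0],[-0.2,0.6,-0.5,0],[-0.2,0.6,-0.5,0],[-0.2,0.6,-0.5,0],[-0.2,0.6,-0.5,0],[-0.2,0.6,-0.5,0]]'
python3 - <<'E'
from h import *
a=vision.camera("side")["frame"][130:300,180:330,::-1]; b=vision.camera("top")["frame"][120:230,180:300,::-1]
a=cv2.resize(a,(398,450),interpolation=cv2.INTER_CUBIC); b=cv2.resize(b,(400,450),interpolation=cv2.INTER_CUBIC)
cv2.imwrite("pics/s2.png",np.hstack([a,b]))
E
```

```text
time: 4.67
position: [0.6128, 0.1442, 0.0428]
tool_rot: [0.999, 0.038, -0.0, -0.0]
ft_force: [-0.7, -0.0, 0.5]
grip_width: 0.0329
grip_force: 0.0
time: 5.5
position: [0.5656, -0.0445, 0.1929]
tool_rot: [0.999, 0.035, -0.0, 0.001]
ft_force: [-0.0, 0.7, -0.3]
grip_width: 0.0478
grip_force: 0.0
```

View pics/s2.png

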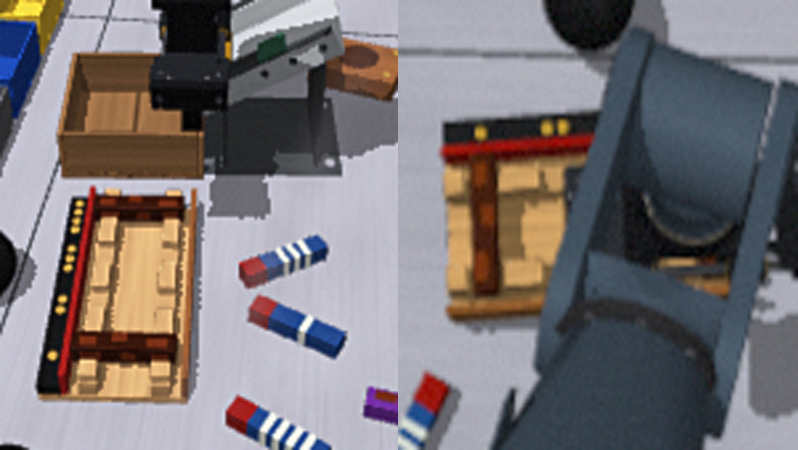

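o1 still lies in pocket 1, at left-crop (125,345), and fingertips are at about left-crop (190,118). I'll check whether the TCP really projects to where the fingertips appear.

```bash
python3 - <<'E'
from h import *
c=vision.camera("side"); S0=dict(np.load("side0.npz")); t=robot.get_obs()["position"]
for cc,p in((S0,[.2374,-.5774,.1985]),(c,t)):
    p=np.array(p); print(p.round(3),proj(cc,[p,p-[0,0,.008],p+[0,0,.062]]).round(1).tolist())
A=S0["frame"][20:120,300:400,::-1]
u,v=proj(c,[t])[0].astype(int); B=c["frame"][v-60:v+40,u-50:u+50,::-1].copy()
p=np.array([.2374,-.5774,.1985]); 
A=cv2.resize(A,(400,400),interpolation=cv2.INTER_CUBIC); B=cv2.resize(B,(400,400),interpolation=cv2.INTER_CUBIC)
for im,cc,q,o in((A,S0,p,(300,20)),(B,c,t,(u-50,v-60))):
    for dz,col in((0,(0,255,0)),(-.008,(0,0,255)),(.062,(255,0,0))):
        w=(proj(cc,[q+[0,0,dz]])[0]-o+.5)*4; cv2.circle(im,tuple(map(int,w)),3,col,-1)
cv2.imwrite("pics/s3.png",np.hstack([A,B]))
E
```

```text
[ 0.237 -0.577  0.198] [[351.7, 98.9], [351.3, 100.8], [354.5, 83.8]]
[ 0.567 -0.04   0.193] [[252.1, 179.4], [252.1, 181.5], [252.0, 162.1]]
```

View pics/s3.png

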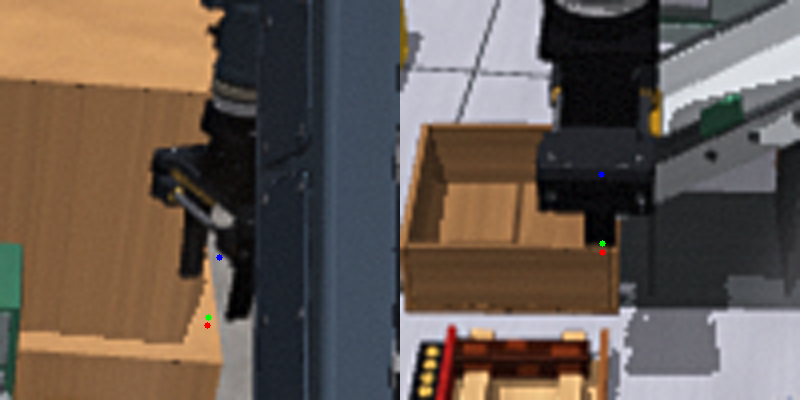

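Fingertips appear about 25–30 mm higher than the stated TCP offset implies. I'll check by touching the rack base (12 mm high) between the empty middle pockets.

```bash
python3 -c "
from h import *
go(rk(0,0,.1),rk(0,0,.035))"
```

```text
at [ 0.5666 -0.0395  0.1928] yaw 0.075 q6 1.23 t 5.7
row [0.213, -0.255, 0.309, -0.001] rows>= 4
row [0.213, -0.255, 0.526, -0.001] rows>= 5
```

```bash
python3 -m handwheel '[[0.213,-0.255,0,0],[0.213,-0.255,0,0],[0.213,-0.255,0,0],[0.213,-0.255,0.3,0],[0.213,-0.255,0.3,0],[0.213,-0.255,0.4,0],[0.213,-0.255,0.45,0],[0.213,-0.255,0.5,0],[0.213,-0.255,0.52,0],[0.213,-0.255,0.526,0],[0.213,-0.255,0.526,0],[0.213,-0.255,0.526,0]]'
python3 -m handwheel '[[0,0,0.01,0],[0,0,0.02,0],[0,0,0.03,0],[0,0,0.04,0],[0,0,0.045,0],[0,0,0.045,0]]'
```

```text
time: 6.65
position: [0.6255, 0.0419, 0.036]
tool_rot: [0.999, 0.038, 0.001, 0.0]
ft_force: [0.1, -0.4, 0.2]
grip_width: 0.0478
grip_force: 0.0
time: 7.15
position: [0.6241, 0.0412, 0.021]
tool_rot: [0.999, 0.038, -0.0, -0.0]
ft_force: [0.4, 0.0, -0.2]
grip_width: 0.0478
grip_force: 0.0
```

```bash
python3 -m handwheel '[[0,0,0.007,0],[0,0,0.014,0],[0,0,0.02,0],[0,0,0.02,0]]'
python3 -m handwheel '[[0,0,0.007,0],[0,0,0.014,0],[0,0,0.02,0],[0,0,0.02,0]]'
```

```text
time: 7.48
position: [0.6242, 0.0413, 0.015]
tool_rot: [0.999, 0.038, -0.0, -0.0]
ft_force: [-0.5, 0.0, -0.5]
grip_width: 0.0483
grip_force: 0.0
time: 7.82
position: [0.6242, 0.0413, 0.009]
tool_rot: [0.999, 0.038, -0.0, -0.0]
ft_force: [-0.5, -1.1, 0.1]
grip_width: 0.048
grip_force: 0.0
```

```bash
python3 -m handwheel '[[0,0,0.007,0],[0,0,0.014,0],[0,0,0.02,0],[0,0,0.02,0]]'
python3 -m handwheel '[[0,0,0.007,0],[0,0,0.014,0],[0,0,0.02,0],[0,0,0.02,0]]'
```

```text
time: 8.15
position: [0.6242, 0.0413, 0.003]
tool_rot: [0.999, 0.038, -0.0, -0.0]
ft_force: [-0.1, -0.2, 0.1]
grip_width: 0.0478
grip_force: 0.0
time: 8.48
position: [0.6242, 0.0413, -0.003]
tool_rot: [0.999, 0.038, -0.0, -0.0]
ft_force: [-0.3, -0.5, 0.4]
grip_width: 0.0478
grip_force: 0.0
```

```bash
python3 -m handwheel '[[0,0,0.004,0],[0,0,0.008,0],[0,0,0.01,0],[0,0,0.01,0]]'
```

```text
time: 8.82
position: [0.6244, 0.0413, -0.0057]
tool_rot: [0.999, 0.038, -0.0, -0.0]
ft_force: [0.3, -1.1, 0.8]
grip_width: 0.048
grip_force: 0.0
```

```bash
python3 -m handwheel '[[0,0,0.004,0],[0,0,0.008,0],[0,0,0.01,0],[0,0,0.01,0]]'
python3 -c "
from h import *
go(rk(0,0,.02))"
```

```text
time: 9.15
position: [0.6243, 0.0413, -0.0088]
tool_rot: [0.999, 0.038, -0.0, -0.0]
ft_force: [0.4, 1.2, -0.3]
grip_width: 0.0481
grip_force: 0.0
at [ 0.6243  0.0413 -0.0088] yaw 0.076 q6 1.38 t 9.2
row [0.001, -0.001, -0.096, -0.001] rows>= 1
```

```bash
python3 -m handwheel '[[0,0,0.004,0],[0,0,0.008,0],[0,0,0.01,0],[0,0,0.01,0]]'
```

```text
time: 9.48
position: [0.6246, 0.0412, -0.0107]
tool_rot: [0.999, 0.038, 0.0, 0.0]
ft_force: [-1.8, -1.0, 4.4]
grip_width: 0.0477
grip_force: 2.5
```

Contact is at a reported TCP z of about −10.5 mm, so the fingertips sit ~22 mm above the reported TCP. The true tool is 30.5 mm higher than reported, and I'll build that into the helper.

```bash
sed -i 's/p=o\["position"\]; yaw/p=np.array(o["position"])+[0,0,.0305]; yaw/' h.py
python3 -m handwheel '[[0,0,-0.4,0],[0,0,-0.4,0],[0,0,-0.4,0],[0,0,-0.4,0],[0,0,-0.4,0]]'
python3 -c "
from h import *
go(rk(0,.108,.14),rk(0,.108,.04))"
```

```text
time: 9.9
position: [0.6267, 0.0411, 0.1114]
tool_rot: [0.999, 0.038, 0.003, 0.0]
ft_force: [-0.5, 0.5, -1.0]
grip_width: 0.0479
grip_force: 0.0
at [0.6267 0.0411 0.1419] yaw 0.076 q6 1.38 t 9.9
row [-0.009, -0.362, 0.006, -0.001] rows>= 3
row [-0.009, -0.362, 0.34, -0.001] rows>= 4
```

```bash
python3 -m handwheel '[[-0.001,-0.362,0,-0.001],[-0.001,-0.362,0,-0.001],[-0.001,-0.362,0,-0.001],[-0.001,-0.362,0,-0.001],[-0.001,-0.362,0,-0.001],[-0.001,-0.362,0.1,-0.001],[-0.001,-0.362,0.18,-0.001],[-0.001,-0.362,0.24,-0.001],[-0.001,-0.362,0.29,-0.001],[-0.001,-0.362,0.326,-0.001],[-0.001,-0.362,0.326,-0.001],[-0.001,-0.362,0.326,-0.001]]'
python3 -m handwheel '[[0,0,0,0],[0,0,0,0],[0,0,0,0],[0,0,0,0],[0,0,0,0],[0,0,0,0]]' 0 50
python3 -c "
from h import *
go(rk(0,.108,.32),(.57,0,.32,.8),ch(-.075,0,.32))"
```

```text
time: 10.9
position: [0.6156, 0.1485, 0.0098]
tool_rot: [0.999, 0.04, -0.001, 0.0]
ft_force: [-0.1, -0.1, 0.1]
grip_width: 0.048
grip_force: 0.0
time: 11.4
position: [0.6167, 0.1493, 0.0116]
tool_rot: [0.999, 0.041, 0.001, 0.0]
ft_force: [0.4, -0.8, 3.8]
grip_width: 0.0238
grip_force: 50.0
at [0.6167 0.1493 0.0421] yaw 0.082 q6 1.55 t 11.4
row [-0.003, 0.0, -0.926, 0.0] rows>= 7
row [-0.196, 0.483, -0.926, -0.114] rows>= 8
row [-0.622, 1.407, -0.926, -0.254] rows>= 13
```

```bash
python3 -m handwheel '[[0,0,-0.3,0],[0,0,-0.6,0],[0,0,-0.926,0],[0,0,-0.926,0],[0,0,-0.926,0],[0,0,-0.926,0],[0,0,-0.926,0],[-0.196,0.483,-0.926,-0.114],[-0.196,0.483,-0.926,-0.114],[-0.196,0.483,-0.926,-0.114],[-0.4,0.95,-0.926,-0.2],[-0.4,0.95,-0.926,-0.254],[-0.4,0.95,-0.926,-0.254],[-0.4,0.95,-0.926,-0.254],[-0.4,0.95,-0.926,-0.254],[-0.4,0.95,-0.926,-0.254],[-0.4,0.95,-0.926,-0.254],[-0.4,0.95,-0.926,-0.254],[-0.4,0.95,-0.926,-0.254],[-0.4,0.95,-0.926,-0.254]]'
python3 -c "
from h import *
go(ch(-.075,0,.32),ch(-.075,0,.194))"
```

```text
time: 13.07
position: [0.519, -0.1439, 0.2877]
tool_rot: [0.681, 0.732, 0.0, -0.001]
ft_force: [-0.1, 0.4, -2.1]
grip_width: 0.0233
grip_force: 50.0
at [ 0.519  -0.1439  0.3182] yaw 1.643 q6 -0.55 t 13.1
row [-0.462, -0.212, -0.006, -0.005] rows>= 4
row [-0.462, -0.212, 0.414, -0.005] rows>= 5
```

```bash
python3 -m handwheel '[[-0.462,-0.212,0,-0.005],[-0.462,-0.212,0,-0.005],[-0.462,-0.212,0,-0.005],[-0.462,-0.212,0,-0.005],[-0.462,-0.212,0,-0.005],[-0.462,-0.212,0.1,-0.005],[-0.462,-0.212,0.2,-0.005],[-0.462,-0.212,0.28,-0.005],[-0.462,-0.212,0.34,-0.005],[-0.462,-0.212,0.37,-0.005],[-0.462,-0.212,0.39,-0.005],[-0.462,-0.212,0.405,-0.005],[-0.462,-0.212,0.405,-0.005],[-0.462,-0.212,0.405,-0.005]]'
python3 -c "
from h import *
go(ch(-.075,0,.194))"
```

```text
time: 14.23
position: [0.4661, -0.2872, 0.1677]
tool_rot: [0.672, 0.741, 0.0, 0.001]
ft_force: [1.2, -0.7, -2.2]
grip_width: 0.0237
grip_force: 50.0
at [ 0.4661 -0.2872  0.1982] yaw 1.669 q6 -0.85 t 14.2
row [0.001, -0.002, 0.014, -0.001] rows>= 1
```

```bash
python3 -m handwheel '[[0,0,0.01,0],[0,0,0.014,0],[0,0,0.014,0]]'
python3 -m handwheel '[[0,0,0,0],[0,0,0,0],[0,0,0,0],[0,0,-0.02,0],[0,0,-0.1,0],[0,0,-0.3,0],[0,0,-0.42,0],[0,0,-0.42,0],[0,0,-0.42,0],[0,0,-0.42,0]]' 38
python3 - <<'E'
from h import *
go(rk(.0,-.05,.32,.8),rk(0,-.108,.2),rk(0,-.108,.04))
c=vision.camera("side"); cv2.imwrite("pics/s4.png",cv2.resize(c["frame"][100:205,235:330,::-1],(480,530),interpolation=cv2.INTER_CUBIC))
E
```

```text
time: 14.48
position: [0.4656, -0.287, 0.1631]
tool_rot: [0.672, 0.741, 0.0, 0.0]
ft_force: [-0.2, -0.3, -1.5]
grip_width: 0.0238
grip_force: 50.0
time: 15.32
position: [0.4655, -0.287, 0.29]
tool_rot: [0.672, 0.741, -0.0, 0.001]
ft_force: [-0.2, 1.2, -0.5]
grip_width: 0.0331
grip_force: 0.0
at [ 0.4655 -0.287   0.3205] yaw 1.669 q6 -0.85 t 15.3
row [0.871, 0.632, 0.002, 0.138] rows>= 8
row [0.678, 0.628, 0.402, 0.253] rows>= 13
row [0.678, 0.628, 0.935, 0.253] rows>= 13
```

View pics/s4.png

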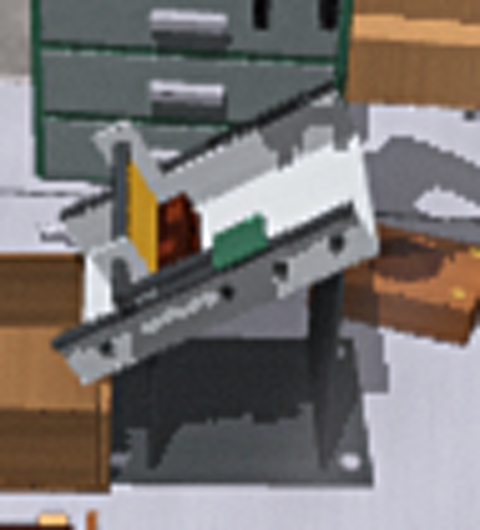

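o1 lies across the chute against the shut gate, at (178,228). Next is o4.

```bash
python3 -m handwheel '[[0.4,0.38,0,0.1],[0.4,0.38,0,0.1],[0.4,0.38,0,0.1],[0.4,0.38,0,0.1],[0.678,0.628,0,0.253],[0.678,0.628,0,0.253],[0.678,0.628,0,0.253],[0.678,0.628,0,0.253],[0.678,0.628,0.2,0.253],[0.678,0.628,0.4,0.253],[0.678,0.628,0.6,0.253],[0.678,0.628,0.6,0.253],[0.678,0.628,0.6,0.253],[0.678,0.628,0.65,0.253],[0.678,0.628,0.65,0.253],[0.678,0.628,0.65,0.253],[0.678,0.628,0.65,0.253]]' 55
python3 -c "
from h import *
go(rk(0,-.108,.04))"
```

```text
time: 16.78
position: [0.6329, -0.066, 0.0935]
tool_rot: [0.999, 0.04, -0.0, -0.0]
ft_force: [0.4, 0.9, 0.3]
grip_width: 0.0479
grip_force: 0.0
at [ 0.6329 -0.066   0.124 ] yaw 0.08 q6 1.21 t 16.8
row [0.001, 0.001, 0.28, -0.0] rows>= 3
```

```bash
python3 -m handwheel '[[0.001,0.001,0.1,0],[0.001,0.001,0.17,0],[0.001,0.001,0.22,0],[0.001,0.001,0.26,0],[0.001,0.001,0.278,0],[0.001,0.001,0.278,0]]'
python3 -m handwheel '[[0,0,0,0],[0,0,0,0],[0,0,0,0],[0,0,0,0],[0,0,0,0],[0,0,0,0]]' 0 50
python3 -c "
from h import *
go(rk(0,-.108,.32),ch(-.085,0,.32),ch(-.085,0,.201))"
```

```text
time: 17.28
position: [0.6332, -0.0662, 0.01]
tool_rot: [0.999, 0.04, -0.0, -0.0]
ft_force: [-0.7, -0.7, 0.5]
grip_width: 0.048
grip_force: 0.0
time: 17.78
position: [0.6342, -0.0669, 0.0113]
tool_rot: [0.999, 0.04, 0.001, 0.001]
ft_force: [-1.0, -1.7, 3.3]
grip_width: 0.0239
grip_force: 50.0
at [ 0.6342 -0.0669  0.0418] yaw 0.08 q6 1.21 t 17.8
row [-0.003, -0.003, -0.927, -0.0] rows>= 7
row [-0.652, 0.687, -0.927, -0.254] rows>= 13
row [-0.652, 0.687, -0.531, -0.254] rows>= 13
```

```bash
python3 -m handwheel '[[0,0,-0.3,0],[0,0,-0.6,0],[0,0,-0.927,0],[0,0,-0.927,0],[0,0,-0.927,0],[0,0,-0.927,0],[0,0,-0.927,0],[-0.3,0.3,-0.927,-0.1],[-0.3,0.3,-0.927,-0.1],[-0.3,0.3,-0.927,-0.1],[-0.652,0.687,-0.927,-0.2],[-0.652,0.687,-0.927,-0.254],[-0.652,0.687,-0.927,-0.254],[-0.652,0.687,-0.927,-0.254],[-0.652,0.687,-0.927,-0.254],[-0.652,0.687,-0.927,-0.254],[-0.652,0.687,-0.927,-0.254],[-0.652,0.687,-0.927,-0.254],[-0.652,0.687,-0.927,-0.254],[-0.652,0.687,-0.927,-0.254]]'
python3 -c "
from h import *
go(ch(-.085,0,.32),ch(-.085,0,.201))"
```

```text
time: 19.45
position: [0.454, -0.2865, 0.2876]
tool_rot: [0.679, 0.734, 0.0, -0.001]
ft_force: [0.9, 0.6, -3.1]
grip_width: 0.0237
grip_force: 50.0
at [ 0.454  -0.2865  0.3181] yaw 1.649 q6 -0.85 t 19.4
row [-0.005, 0.005, -0.006, -0.004] rows>= 1
row [-0.005, 0.005, 0.39, -0.004] rows>= 3
```

```bash
python3 -m handwheel '[[0,0,0.1,-0.004],[0,0,0.2,-0.004],[0,0,0.28,-0.004],[0,0,0.34,-0.004],[0,0,0.37,-0.004],[0,0,0.392,-0.004],[0,0,0.392,-0.004],[0,0,0.392,-0.004]]'
python3 -m handwheel '[[0,0,0,0],[0,0,0,0],[0,0,0,0],[0,0,-0.02,0],[0,0,-0.1,0],[0,0,-0.3,0],[0,0,-0.42,0],[0,0,-0.42,0],[0,0,-0.42,0],[0,0,-0.42,0]]' 38
python3 - <<'E'
from h import *
go(ch(-.040,.112,.32))
c=vision.camera("side"); cv2.imwrite("pics/s5.png",cv2.resize(c["frame"][100:205,235:330,::-1],(480,530),interpolation=cv2.INTER_CUBIC))
E
```

```text
time: 20.12
position: [0.4551, -0.2875, 0.1713]
tool_rot: [0.672, 0.741, 0.0, 0.0]
ft_force: [0.7, 0.1, -1.4]
grip_width: 0.0235
grip_force: 50.0
time: 20.95
position: [0.4548, -0.2874, 0.2983]
tool_rot: [0.672, 0.741, -0.0, 0.001]
ft_force: [-0.2, 0.5, -0.2]
grip_width: 0.0331
grip_force: 0.0
at [ 0.4548 -0.2874  0.3288] yaw 1.669 q6 -0.87 t 20.9
row [0.372, 0.15, 0.029, -0.001] rows>= 3
```

View pics/s5.png

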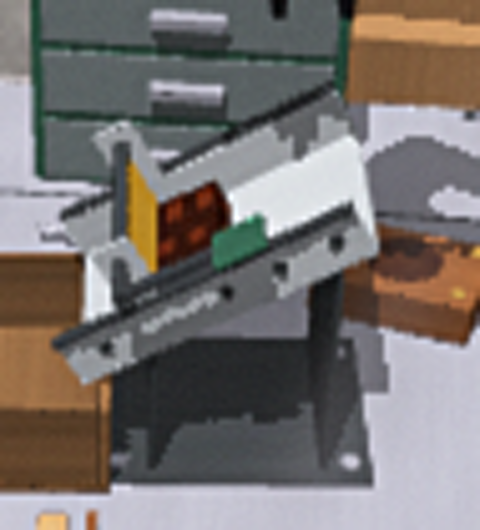

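Both old bars lie on the chute behind the shut gate, at (175,230) and (208,215). Next I press the pad with closed fingers.

```bash
python3 -m handwheel '[[0.37,0.15,0,0],[0.37,0.15,0,0.1],[0.37,0.15,0,0.249],[0.37,0.15,0,0.249],[0.37,0.15,0,0.249],[0.37,0.15,0,0.249],[0.37,0.15,0,0.249],[0.37,0.15,0,0.249],[0.37,0.15,0,0.249],[0.37,0.15,0,0.249],[0.37,0.15,0,0.249],[0.37,0.15,0,0.249],[0.37,0.15,0,0.249],[0.37,0.15,0,0.249],[0.37,0.15,0,0.249],[0.37,0.15,0,0.249],[0.37,0.15,0,0.249]]' 0
python3 -c "
from h import *
go(ch(-.043,.115,.24,.105),ch(-.043,.115,.148,.105))"
```

```text
time: 22.42
position: [0.488, -0.172, 0.2957]
tool_rot: [0.999, 0.053, -0.001, -0.001]
ft_force: [-0.4, -0.2, 1.1]
grip_width: 0.0006
grip_force: 0.0
at [ 0.488  -0.172   0.3262] yaw 0.106 q6 0.91 t 22.4
row [-0.008, -0.01, 0.287, 0.0] rows>= 3
row [-0.008, -0.01, 0.594, 0.0] rows>= 5
```

```bash
python3 -m handwheel '[[-0.008,-0.01,0.1,0],[-0.008,-0.01,0.2,0],[-0.008,-0.01,0.28,0],[-0.008,-0.01,0.32,0],[-0.008,-0.01,0.36,0],[-0.008,-0.01,0.36,0]]'
python3 -m handwheel '[[0,0,0.06,0],[0,0,0.12,0],[0,0,0.18,0],[0,0,0.234,0],[0,0,0.234,0],[0,0,0.234,0],[0,0,0.234,0],[0,0,0.234,0],[0,0,0.234,0]]'
python3 - <<'E'
from h import *
go()
c=vision.camera("side"); cv2.imwrite("pics/s6.png",cv2.resize(c["frame"][100:205,215:330,::-1],(580,530),interpolation=cv2.INTER_CUBIC))
E
```

```text
time: 22.92
position: [0.4846, -0.1689, 0.1866]
tool_rot: [0.999, 0.053, -0.002, -0.001]
ft_force: [1.0, 0.6, 0.9]
grip_width: 0.0005
grip_force: 0.4
time: 23.67
position: [0.4853, -0.17, 0.1194]
tool_rot: [0.999, 0.053, -0.0, 0.0]
ft_force: [-4.3, -3.4, 4.5]
grip_width: 0.0005
grip_force: 3.1
at [ 0.4853 -0.17    0.1499] yaw 0.105 q6 0.91 t 23.7
```

View pics/s6.png

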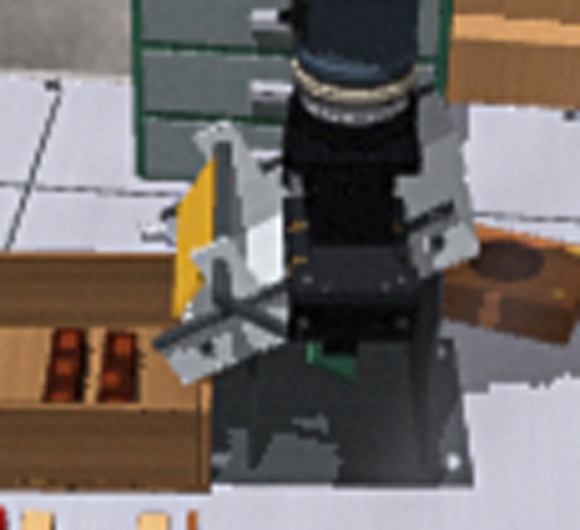

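The gate is open and both old bars are in the crate, at (68,365) and (118,368). I'll release the lever, rise, and re-measure the new bars.

```bash
python3 -m handwheel '[[0,0,-0.06,0],[0,0,-0.12,0],[0,0,-0.18,0],[0,0,-0.24,0],[0,0,-0.3,0],[0,0,-0.58,0],[0,0,-0.58,0],[0,0,-0.58,0],[0,0,-0.58,0],[0,0,-0.58,0]]' 55
cat >> h.py <<'E'
def bars(g,only=None,z=.012):
    cs=[vision.camera("top"),vision.camera("side")]
    for k,(x,y,t) in g.items():
        for nm,cc in(("top",cs[:1]),("side",cs[1:])):
            try: p,f=fitbar(cc,(x,y),t,z); print(k,nm,p.round(4),round(f,2),"area",[int(barmask(c,p[:2],p[2],z).sum()) for c in cc])
            except Exception as e: print(k,nm,e)
    return cs
G={1:(.4375,.0715,-.43),2:(.4447,.324,-.70),3:(.457,-.029,.578),4:(.4515,.216,-.475)}
E
python3 -c "
from h import *
bars(G)
go((.4375,.072,.2,-.43),(.4375,.072,.014,-.43))"
```

```text
time: 24.55
position: [0.4859, -0.1689, 0.2924]
tool_rot: [0.999, 0.052, 0.0, -0.0]
ft_force: [0.2, 0.3, -1.3]
grip_width: 0.047
grip_force: 0.0
1 top [ 0.4673  0.0789 -0.4108] 0.16 area [246]
1 side [ 0.4682  0.0766 -0.4012] 0.33 area [288]
2 top [ 0.4455  0.325  -0.7216] 0.23 area [254]
2 side [ 0.445   0.3224 -0.6913] 0.17 area [509]
3 top [ 0.4568 -0.0267  0.5486] 0.31 area [194]
3 side [ 0.4558 -0.032   0.6107] 0.5 area [194]
4 top [ 0.4516  0.2174 -0.4602] 0.27 area [230]
4 side [ 0.4522  0.2144 -0.4904] 0.19 area [424]
at [ 0.485  -0.1687  0.3214] yaw 0.104 q6 0.91 t 24.6
row [-0.074, -0.814, 0.405, 0.085] rows>= 7
row [-0.074, -0.814, 1.025, 0.085] rows>= 10
```

m1 has been knocked; it is now at about (0.468, 0.078, −0.405). I'll fetch it.

```bash
python3 -c "
from h import *
bars({1:(.468,.0777,-.405)})
go((.468,.0777,.12,-.405),(.468,.0777,.014,-.405))"
```

```text
1 top [ 0.467   0.0794 -0.414 ] 0.17 area [241]
1 side [ 0.4665  0.0769 -0.4574] 0.31 area [295]
at [ 0.4851 -0.1689  0.3214] yaw 0.104 q6 0.91 t 24.8
row [0.029, -0.823, 0.671, 0.081] rows>= 8
row [0.029, -0.823, 1.025, 0.081] rows>= 10
```

```bash
python3 -m handwheel '[[0.027,-0.824,0,0.083],[0.027,-0.824,0,0.083],[0.027,-0.824,0,0.083],[0.027,-0.824,0,0.083],[0.027,-0.824,0.3,0.083],[0.027,-0.824,0.67,0.083],[0.027,-0.824,0.67,0.083],[0.027,-0.824,0.67,0.083],[0.027,-0.824,0.67,0.083],[0.027,-0.824,0.67,0.083],[0.027,-0.824,0.67,0.083],[0.027,-0.824,0.67,0.083]]' 55
python3 -c "
from h import *
go((.467,.078,.014,-.42))"
```

```text
time: 25.75
position: [0.4672, 0.0774, 0.0904]
tool_rot: [0.978, -0.207, -0.002, 0.0]
ft_force: [1.1, -0.3, 1.0]
grip_width: 0.0478
grip_force: 0.0
at [0.4672 0.0774 0.1209] yaw -0.416 q6 1.91 t 25.8
row [-0.001, -0.002, 0.356, 0.001] rows>= 3
```

```bash
python3 -m handwheel '[[0,-0.002,0.12,0],[0,-0.002,0.22,0],[0,-0.002,0.29,0],[0,-0.002,0.33,0],[0,-0.002,0.355,0],[0,-0.002,0.355,0]]'
python3 -m handwheel '[[0,0,0,0],[0,0,0,0],[0,0,0,0],[0,0,0,0],[0,0,0,0],[0,0,0,0]]' 0 50
python3 -c "
from h import *
go(rk(0,.108,.14),rk(0,.108,.05))"
```

```text
time: 26.25
position: [0.4695, 0.077, -0.0149]
tool_rot: [0.978, -0.208, 0.0, -0.0]
ft_force: [0.8, 0.3, 0.0]
grip_width: 0.0479
grip_force: 0.0
time: 26.75
position: [0.469, 0.0775, -0.0141]
tool_rot: [0.978, -0.207, 0.001, -0.0]
ft_force: [-0.2, -0.6, 6.1]
grip_width: 0.0236
grip_force: 50.0
at [0.469  0.0775 0.0164] yaw -0.417 q6 1.92 t 26.8
row [0.351, -0.416, -0.412, -0.079] rows>= 5
row [0.351, -0.416, -0.112, -0.079] rows>= 4
```

```bash
python3 -m handwheel '[[0,0,-0.2,0],[0,0,-0.412,0],[0,0,-0.412,0],[0,0,-0.412,0],[0.351,-0.416,-0.412,-0.079],[0.351,-0.416,-0.412,-0.079],[0.351,-0.416,-0.412,-0.079],[0.351,-0.416,-0.412,-0.079],[0.351,-0.416,-0.412,-0.079],[0.351,-0.416,-0.412,-0.079],[0.351,-0.416,-0.412,-0.079],[0.351,-0.416,-0.412,-0.079],[0.351,-0.416,-0.412,-0.079]]'
python3 -c "
from h import *
bars({1:rk(0,.108,0)[:2]+(.081,)},z=.136)
go(rk(0,.108,.08),rk(0,.108,.048))"
```

```text
time: 27.83
position: [0.6134, 0.1485, 0.1082]
tool_rot: [0.999, 0.039, -0.001, 0.0]
ft_force: [-0.5, -0.1, -0.9]
grip_width: 0.0238
grip_force: 50.0
1 top [0.6158 0.1491 0.081 ] 1.0 area [4]
1 side [0.6102 0.1713 0.566 ] 0.76 area [220]
at [0.6142 0.1486 0.1392] yaw 0.078 q6 1.55 t 27.9
row [0.005, -0.001, 0.197, -0.0] rows>= 2
row [0.005, -0.001, 0.304, -0.0] rows>= 3
```

```bash
python3 -m handwheel '[[0.004,-0.001,0.1,0],[0.004,-0.001,0.18,0],[0.004,-0.001,0.22,0],[0.004,-0.001,0.25,0],[0.004,-0.001,0.27,0],[0.004,-0.001,0.285,0],[0.004,-0.001,0.3,0],[0.004,-0.001,0.3,0]]'
```

```text
time: 28.6
position: [0.6166, 0.1495, 0.0187]
tool_rot: [0.999, 0.04, 0.0, -0.0]
ft_force: [-0.1, 0.5, -1.7]
grip_width: 0.0236
grip_force: 50.0
```

```bash
python3 -m handwheel '[[0,0,0.003,0],[0,0,0.003,0]]'
python3 -m handwheel '[[0,0,0,0],[0,0,0,0],[0,0,0,0],[0,0,0,0],[0,0,0,0],[0,0,-0.1,0],[0,0,-0.3,0],[0,0,-0.5,0],[0,0,-0.5,0],[0,0,-0.5,0],[-0.2,0,-0.5,0],[-0.4,0,-0.5,0],[-0.4,0,-0.5,0],[-0.4,0,-0.5,0]]' 55
python3 -c "
from h import *
bars({1:rk(0,.108,0)[:2]+(.081,)},z=.044)
G.pop(1); bars(G)
go((.445,.3235,.2,-.70),(.445,.3235,.014,-.70))"
```

```text
time: 28.77
position: [0.617, 0.1495, 0.0185]
tool_rot: [0.999, 0.04, 0.001, -0.0]
ft_force: [-0.1, -0.0, -2.1]
grip_width: 0.0235
grip_force: 50.0
time: 29.93
position: [0.4841, 0.1398, 0.1659]
tool_rot: [0.999, 0.04, -0.008, 0.0]
ft_force: [-2.5, -0.2, -0.5]
grip_width: 0.0481
grip_force: 0.0
1 top [0.6365 0.1536 0.0941] 0.65 area [204]
1 side [0.6268 0.1511 0.045 ] 0.28 area [536]
2 top [ 0.4413  0.3256 -0.7204] 0.81 area [61]
2 side [ 0.445   0.3224 -0.6913] 0.17 area [508]
3 top [ 0.4577 -0.0275  0.5854] 0.29 area [201]
3 side [ 0.4235 -0.0332  1.4332] 0.72 area [77]
4 top [ 0.4572  0.2099 -0.4231] 0.9 area [32]
4 side [ 0.452   0.2144 -0.4911] 0.2 area [422]
at [0.4988 0.14   0.1989] yaw 0.079 q6 1.55 t 30.1
row [-0.13, -0.624, -0.004, 0.124] rows>= 7
row [-0.13, -0.624, 0.616, 0.124] rows>= 7
```

```bash
python3 -m handwheel '[[-0.128,-0.624,0,0.124],[-0.128,-0.624,0,0.124],[-0.128,-0.624,0,0.124],[-0.128,-0.624,0,0.124],[-0.128,-0.624,0,0.124],[-0.128,-0.624,0,0.124],[-0.128,-0.624,0.1,0.124],[-0.128,-0.624,0.2,0.124],[-0.128,-0.624,0.3,0.124],[-0.128,-0.624,0.3,0.124],[-0.128,-0.624,0.3,0.124]]' 55
python3 -c "
from h import *
go((.445,.3235,.014,-.70))"
```

```text
time: 31.05
position: [0.4442, 0.3236, 0.0765]
tool_rot: [0.939, -0.343, -0.001, 0.001]
ft_force: [0.4, -0.1, 1.2]
grip_width: 0.0482
grip_force: 0.0
at [0.4442 0.3236 0.107 ] yaw -0.7 q6 2.7 t 31.1
row [0.002, -0.001, 0.31, -0.0] rows>= 3
```

```bash
python3 -m handwheel '[[0.001,0,0.1,0],[0.001,0,0.18,0],[0.001,0,0.24,0],[0.001,0,0.28,0],[0.001,0,0.309,0],[0.001,0,0.309,0],[0.001,0,0.309,0]]'
python3 -m handwheel '[[0,0,0,0],[0,0,0,0],[0,0,0,0],[0,0,0,0],[0,0,0,0],[0,0,0,0]]' 0 50
python3 -c "
from h import *
go(rk(0,.036,.14),rk(0,.036,.05))"
```

```text
time: 31.63
position: [0.445, 0.3238, -0.0141]
tool_rot: [0.939, -0.343, 0.001, -0.001]
ft_force: [-0.1, 0.9, -0.1]
grip_width: 0.0476
grip_force: 0.0
time: 32.13
position: [0.4441, 0.3234, -0.0143]
tool_rot: [0.939, -0.343, 0.0, -0.0]
ft_force: [-1.1, -0.8, 3.5]
grip_width: 0.0236
grip_force: 50.0
at [0.4441 0.3234 0.0162] yaw -0.7 q6 2.7 t 32.1
row [0.981, 0.246, -0.413, -0.124] rows>= 8
row [0.981, 0.246, -0.113, -0.124] rows>= 8
```

```bash
python3 -m handwheel '[[0,0,-0.2,0],[0,0,-0.412,0],[0,0,-0.412,0],[0,0,-0.412,0],[0.981,0.246,-0.412,-0.124],[0.981,0.246,-0.412,-0.124],[0.981,0.246,-0.412,-0.124],[0.981,0.246,-0.412,-0.124],[0.981,0.246,-0.412,-0.124],[0.981,0.246,-0.412,-0.124],[0.981,0.246,-0.412,-0.124],[0.981,0.246,-0.412,-0.124],[0.981,0.246,-0.412,-0.124],[0.981,0.246,-0.412,-0.124],[0.981,0.246,-0.412,-0.124],[0.981,0.246,-0.412,-0.124]]'
python3 -c "
from h import *
go(rk(0,.036,.08),rk(0,.036,.049))"
```

```text
time: 33.47
position: [0.6197, 0.0785, 0.1078]
tool_rot: [0.999, 0.04, -0.002, -0.0]
ft_force: [0.3, -0.1, -3.2]
grip_width: 0.0237
grip_force: 50.0
at [0.6197 0.0785 0.1383] yaw 0.08 q6 1.44 t 33.5
row [0.006, 0.004, 0.194, -0.0] rows>= 2
row [0.006, 0.004, 0.298, -0.0] rows>= 3
```

```bash
python3 -m handwheel '[[0.005,0.003,0.1,0],[0.005,0.003,0.18,0],[0.005,0.003,0.22,0],[0.005,0.003,0.25,0],[0.005,0.003,0.27,0],[0.005,0.003,0.285,0],[0.005,0.003,0.298,0],[0.005,0.003,0.302,0],[0.005,0.003,0.302,0]]'
```

```text
time: 34.22
position: [0.6235, 0.0765, 0.0185]
tool_rot: [0.999, 0.04, 0.0, 0.0]
ft_force: [-0.3, 0.7, -2.3]
grip_width: 0.0235
grip_force: 50.0
```

```bash
python3 -m handwheel '[[0,0,0,0],[0,0,0,0],[0,0,0,0],[0,0,0,0],[0,0,0,0],[0,0,-0.1,0],[0,0,-0.3,0],[0,0,-0.5,0],[0,0,-0.5,0],[0,0,-0.5,0],[-0.5,0.5,-0.5,0],[-0.5,0.5,-0.5,0],[-0.5,0.5,-0.5,0],[-0.5,0.5,-0.5,0],[-0.5,0.5,-0.5,0],[-0.5,0.5,-0.5,0]]' 55
python3 - <<'E'
from h import *
G.pop(1);G.pop(2)
cs=bars(G)
a=cs[1]["frame"][190:300,180:300,::-1]; b=cs[0]["frame"][130:220,180:300,::-1]
cv2.imwrite("pics/s7.png",np.hstack([cv2.resize(a,(400,367),interpolation=cv2.INTER_CUBIC),cv2.copyMakeBorder(cv2.resize(b,(400,300),interpolation=cv2.INTER_CUBIC),0,67,0,0,cv2.BORDER_CONSTANT)]))
go((.4565,-.029,.12,.58),(.4565,-.029,.014,.58))
E
```

```text
time: 35.55
position: [0.4807, -0.0881, 0.1679]
tool_rot: [0.999, 0.037, -0.002, 0.0]
ft_force: [-1.0, 0.8, -0.1]
grip_width: 0.0475
grip_force: 0.0
3 top [ 0.457 -0.029  0.578] 1.0 area [0]
3 side [ 0.4558 -0.0335  0.5975] 0.48 area [188]
4 top [ 0.4521  0.218  -0.4852] 0.27 area [231]
4 side [ 0.452   0.2144 -0.4911] 0.2 area [423]
at [ 0.4848 -0.086   0.1989] yaw 0.075 q6 1.09 t 35.6
row [-0.08, -0.197, 0.263, -0.08] rows>= 5
row [-0.08, -0.197, 0.616, -0.08] rows>= 5
```

View pics/s7.png

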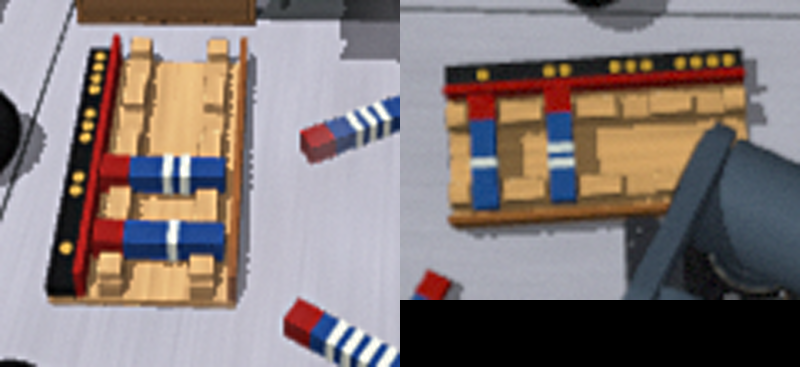

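m1 (right crop 483,150) and m2 (560,150) are seated with their red ends at the red rail, a little close to it. I'll aim 2 mm nearer for the next ones. Next is m3.

```bash
python3 -m handwheel '[[-0.08,-0.197,0,-0.08],[-0.08,-0.197,0,-0.08],[-0.08,-0.197,0.1,-0.08],[-0.08,-0.197,0.2,-0.08],[-0.08,-0.197,0.263,-0.08],[-0.08,-0.197,0.263,-0.08],[-0.08,-0.197,0.263,-0.08]]' 55
python3 -c "
from h import *
go((.457,-.029,.014,.58))"
```

```text
time: 36.23
position: [0.4574, -0.0267, 0.0886]
tool_rot: [0.958, 0.287, -0.001, -0.001]
ft_force: [-0.1, -0.1, 0.0]
grip_width: 0.0482
grip_force: 0.0
at [ 0.4574 -0.0267  0.1191] yaw 0.583 q6 0.68 t 36.2
row [-0.005, 0.006, 0.35, 0.0] rows>= 3
```

```bash
python3 -m handwheel '[[-0.003,0.004,0.1,0],[-0.003,0.004,0.2,0],[-0.003,0.004,0.27,0],[-0.003,0.004,0.32,0],[-0.003,0.004,0.35,0],[-0.003,0.004,0.35,0],[-0.003,0.004,0.35,0]]'
python3 -m handwheel '[[0,0,0,0],[0,0,0,0],[0,0,0,0],[0,0,0,0],[0,0,0,0],[0,0,0,0]]' 0 50
python3 -c "
from h import *
go(rk(-.002,-.036,.14),rk(-.002,-.036,.05))"
```

```text
time: 36.82
position: [0.4579, -0.0294, -0.0151]
tool_rot: [0.958, 0.287, 0.001, 0.0]
ft_force: [-0.3, -0.0, 1.4]
grip_width: 0.0478
grip_force: 0.0
time: 37.32
position: [0.457, -0.0294, -0.0152]
tool_rot: [0.958, 0.287, 0.0, 0.0]
ft_force: [-0.6, 1.3, 5.9]
grip_width: 0.0235
grip_force: 50.0
at [ 0.457  -0.0294  0.0153] yaw 0.582 q6 0.68 t 37.3
row [0.533, 0.211, -0.416, 0.08] rows>= 6
row [0.533, 0.211, -0.116, 0.08] rows>= 5
```

```bash
python3 -m handwheel '[[0,0,-0.2,0],[0,0,-0.416,0],[0,0,-0.416,0],[0,0,-0.416,0],[0.533,0.211,-0.416,0.08],[0.533,0.211,-0.416,0.08],[0.533,0.211,-0.416,0.08],[0.533,0.211,-0.416,0.08],[0.533,0.211,-0.416,0.08],[0.533,0.211,-0.416,0.08],[0.533,0.211,-0.416,0.08],[0.533,0.211,-0.416,0.08],[0.533,0.211,-0.416,0.08]]'
python3 -c "
from h import *
go(rk(-.002,-.036,.049))"
```

```text
time: 38.4
position: [0.6227, 0.0056, 0.1082]
tool_rot: [0.999, 0.04, -0.002, -0.0]
ft_force: [-0.2, -0.2, -2.7]
grip_width: 0.0239
grip_force: 50.0
at [0.6227 0.0056 0.1387] yaw 0.079 q6 1.32 t 38.4
row [0.009, 0.001, 0.299, -0.0] rows>= 3
```

```bash
python3 -m handwheel '[[0.004,0.001,0.1,0],[0.004,0.001,0.18,0],[0.004,0.001,0.22,0],[0.004,0.001,0.25,0],[0.004,0.001,0.27,0],[0.004,0.001,0.285,0],[0.004,0.001,0.298,0],[0.004,0.001,0.303,0],[0.004,0.001,0.303,0]]'
```

```text
time: 39.15
position: [0.6267, 0.0054, 0.0185]
tool_rot: [0.999, 0.04, 0.0, 0.0]
ft_force: [-0.9, -0.2, -2.1]
grip_width: 0.0233
grip_force: 50.0
```

```bash
python3 -m handwheel '[[0,0,0.003,0],[0,0,0.004,0],[0,0,0.004,0],[0,0,0.004,0],[0,0,0.004,0],[0,0,0,0],[0,0,-0.1,0],[0,0,-0.3,0],[0,0,-0.5,0],[0,0,-0.5,0],[0,0,-0.5,0],[-0.5,-0.4,-0.5,0],[-0.5,-0.4,-0.5,0],[-0.5,-0.4,-0.5,0],[-0.5,-0.4,-0.5,0],[-0.5,-0.4,-0.5,0],[-0.5,-0.4,-0.5,0],[-0.5,-0.4,-0.5,0]]' 55
python3 - <<'E'
from h import *
for k in(1,2,3): G.pop(k)
bars(G)
go((.452,.216,.12,-.48),(.452,.216,.014,-.48))
E
```

```text
time: 40.65
position: [0.4662, 0.114, 0.1685]
tool_rot: [0.999, 0.041, 0.0, 0.0]
ft_force: [0.2, 0.0, -0.0]
grip_width: 0.0481
grip_force: 0.0
4 top [ 0.4533  0.2169 -0.4585] 0.98 area [8]
4 side [ 0.452   0.2144 -0.4911] 0.2 area [422]
at [0.469  0.113  0.1991] yaw 0.079 q6 1.5 t 40.8
row [-0.029, -0.347, 0.264, 0.089] rows>= 5
row [-0.029, -0.347, 0.617, 0.089] rows>= 6
```

```bash
python3 -m handwheel '[[-0.029,-0.347,0,0.089],[-0.029,-0.347,0,0.089],[-0.029,-0.347,0.05,0.089],[-0.029,-0.347,0.1,0.089],[-0.029,-0.347,0.2,0.089],[-0.029,-0.347,0.264,0.089],[-0.029,-0.347,0.264,0.089],[-0.029,-0.347,0.264,0.089]]' 55
python3 -c "
from h import *
go((.452,.216,.014,-.48))"
```

```text
time: 41.42
position: [0.4513, 0.2158, 0.0881]
tool_rot: [0.971, -0.238, -0.001, 0.0]
ft_force: [0.5, -0.5, 0.7]
grip_width: 0.0479
grip_force: 0.0
at [0.4513 0.2158 0.1186] yaw -0.481 q6 2.27 t 41.4
row [0.002, -0.002, 0.349, -0.0] rows>= 3
```

```bash
python3 -m handwheel '[[0.001,-0.001,0.1,0],[0.001,-0.001,0.2,0],[0.001,-0.001,0.27,0],[0.001,-0.001,0.32,0],[0.001,-0.001,0.347,0],[0.001,-0.001,0.347,0],[0.001,-0.001,0.347,0]]'
python3 -m handwheel '[[0,0,0,0],[0,0,0,0],[0,0,0,0],[0,0,0,0],[0,0,0,0],[0,0,0,0]]' 0 50
python3 -c "
from h import *
go(rk(-.002,-.108,.16),rk(-.002,-.108,.05))"
```

```text
time: 42.0
position: [0.4523, 0.2164, -0.0144]
tool_rot: [0.971, -0.238, 0.001, -0.0]
ft_force: [1.0, -0.3, -0.6]
grip_width: 0.0478
grip_force: 0.0
time: 42.5
position: [0.451, 0.2165, -0.0146]
tool_rot: [0.971, -0.237, 0.0, -0.0]
ft_force: [-0.8, -1.0, 5.4]
grip_width: 0.0233
grip_force: 50.0
at [0.451  0.2165 0.0159] yaw -0.48 q6 2.27 t 42.5
row [0.968, 0.559, -0.48, -0.089] rows>= 9
row [0.968, 0.559, -0.114, -0.089] rows>= 9
```

```bash
python3 -m handwheel '[[0,0,-0.2,0],[0,0,-0.48,0],[0,0,-0.48,0],[0,0,-0.48,0],[0,0,-0.48,0],[0.968,0.559,-0.48,-0.089],[0.968,0.559,-0.48,-0.089],[0.968,0.559,-0.48,-0.089],[0.968,0.559,-0.48,-0.089],[0.968,0.559,-0.48,-0.089],[0.968,0.559,-0.48,-0.089],[0.968,0.559,-0.48,-0.089],[0.968,0.559,-0.48,-0.089],[0.968,0.559,-0.48,-0.089],[0.968,0.559,-0.48,-0.089],[0.968,0.559,-0.48,-0.089],[0.968,0.559,-0.48,-0.089],[0.968,0.559,-0.48,-0.089]]'
python3 -c "
from h import *
go(rk(-.002,-.108,.049))"
```

```text
time: 44.0
position: [0.6292, -0.0645, 0.1279]
tool_rot: [0.999, 0.04, -0.002, -0.001]
ft_force: [-0.3, 1.3, -2.5]
grip_width: 0.0236
grip_force: 50.0
at [ 0.6292 -0.0645  0.1584] yaw 0.081 q6 1.21 t 44.0
row [0.006, 0.007, 0.365, -0.0] rows>= 3
```

```bash
python3 -m handwheel '[[0.003,0.003,0.1,0],[0.003,0.003,0.2,0],[0.003,0.003,0.26,0],[0.003,0.003,0.3,0],[0.003,0.003,0.33,0],[0.003,0.003,0.35,0],[0.003,0.003,0.36,0],[0.003,0.003,0.366,0],[0.003,0.003,0.366,0]]'
```

```text
time: 44.75
position: [0.6325, -0.0673, 0.0196]
tool_rot: [0.999, 0.04, 0.001, 0.0]
ft_force: [0.5, 0.7, -1.7]
grip_width: 0.0236
grip_force: 50.0
```

```bash
python3 -m handwheel '[[0,0,0.004,0],[0,0,0.005,0],[0,0,0.005,0]]'
python3 -m handwheel '[[0,0,0,0],[0,0,0,0],[0,0,0,0],[0,0,0,0],[0,0,-0.1,0],[0,0,-0.3,0],[0,0,-0.5,0],[0,0,-0.6,0],[0,0,-0.6,0],[0,0,-0.6,0],[-0.6,-0.4,-0.6,0],[-0.6,-0.4,-0.6,0],[-0.6,-0.4,-0.6,0],[-0.6,-0.4,-0.6,0],[-0.6,-0.4,-0.6,0],[-0.6,-0.4,-0.6,0],[-0.6,-0.4,-0.6,0],[-0.6,-0.4,-0.6,0]]' 55
python3 - <<'E'
from h import *
cs=[vision.camera("top"),vision.camera("side")]
a=cs[1]["frame"][100:300,180:330,::-1]; b=cs[0]["frame"][110:240,180:400,::-1]
cv2.imwrite("pics/s8.png",np.hstack([cv2.resize(a,(330,440),interpolation=cv2.INTER_CUBIC),cv2.copyMakeBorder(cv2.resize(b,(465,275),interpolation=cv2.INTER_CUBIC),0,165,0,0,cv2.BORDER_CONSTANT)]))
E
```

```text
time: 45.0
position: [0.6323, -0.0674, 0.0181]
tool_rot: [0.999, 0.04, 0.0, 0.0]
ft_force: [0.3, 0.1, -1.1]
grip_width: 0.0235
grip_force: 50.0
time: 46.5
position: [0.444, 0.038, 0.1978]
tool_rot: [0.999, 0.04, 0.001, 0.0]
ft_force: [0.4, -0.9, -0.1]
grip_width: 0.0478
grip_force: 0.0
```

View pics/s8.png

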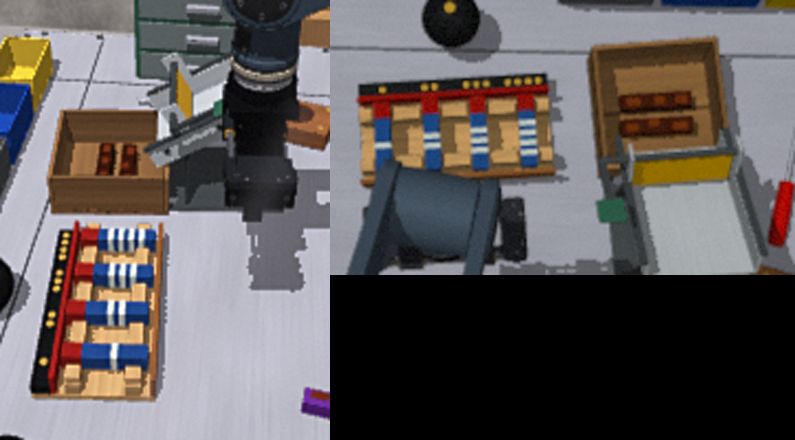

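All four new bars are seated in order (right crop x 383, 432, 480, 527), the two old bars are in the crate, and the gate is shut.

```bash
python3 -c "
from rig import job
print(job.hand_in())"
```

```text
the job is handed in; nothing more can be done
None
```

The changeover is done and handed in: both old magnets are in the crate, the gate is shut, and new magnets 1–4 sit in their matching pockets with red ends at the red rail (last picture, about 46 s of the 210 s used).

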